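# Cover the coin wells and shut the drawer

### The arm

A 7-joint arm with a two-finger parallel gripper is mounted at the origin on the work surface. World frame = base frame: x ahead of the robot, y to its left, z up, the work surface at z = 0. Lengths are in mm, angles in rad, forces in N, time in s.
With the tool pointing down it reaches from about 400 to 925 mm from the base axis. Payload 5.6 kg.
Tool frame: the origin (TCP) lies between the finger pads; the fingertips stand 11 mm ahead of it and the grasp point (between the pads) lies 8 mm behind it; z points along the fingers, y is the direction in which the jaws open and shut (so a half turn about z gives the same grasp; the last joint's range is limited). The gripper opens to 85 mm and grips with 20 to 120 N. Pads are 22 mm wide; open, the fingers measure 114 mm over their backs; the gripper's body (76 mm by 85 mm) begins 54 mm behind the grasp point. The pads swing forward as they close: fully open they stand 13 mm farther back than shut.
Start: joints at [1.21, 0.468, -0.012, 1.603, 0.006, 1.071, -0.056], TCP at [203.07, -617.471, 242.29] pointing down, gripper open.
Joint ranges: [-2.53, 2.53], [-0.31, 2.02], [-1.57, 1.55], [0.28, 2.44], [-1.29, 4.43], [0.15, 1.84], [-2.92, 2.92]. Speed limits (rad/s): [2.57, 2.57, 3.14, 3.14, 3.14, 3.14, 3.14].

### API

Orientations are given as a unit quaternion [w, x, y, z].
In Python, from bench import monitor, optics, workorder gives the robot as it stands. The module is installed in compiled form; this text tells all that it offers.
- The arm moves only by the tool move_arm, never from a script. Its argument "rows" is a list that holds one entry, the list of rows, each a list of 7 numbers: the turn, a rotation vector about the world's x, y, z as a fraction of full scale, then the shift along the world's x, y, z as a fraction of full scale, then the gripper's target within -1 to 1 (fully open at 1, half-way at 0, shut at -1). A call has 1 to 12 rows; each row is the pose to reach, as a shift and turn from the pose commanded when the call began, turning the shorter way round; what a row does not reach only later rows make up. Full scale, the value 1, is 500 mm for a shift and pi rad for a turn. A row lasts 1/8 s, in which the tool goes at most 62.5 mm and 10.7 degrees, less where a joint would pass 70% of its speed; a pose out of reach is approached as far as the arm can. A call with a number of a shift or a turn outside -1 to 1 is refused whole. A call with a gripper value outside its range is refused whole. The fingers move at their own pace and stop on an object; "squeeze" is the grip in N (left out, the last holds). Time passes only in rows, so rows that repeat a pose let the fingers close. It gives the time, the measured TCP pose, the force and the opening at its end, in the units of the state.
- monitor.read_state(): the state, without advancing time (a new reading comes with each control period).
- optics.get_image(name): name is "side" or "top"; returns the picture (384x512x3 uint8, red, green, blue); there is no depth.
- optics.calibration(name): a dict with "fx", "fy", "cx", "cy" (pixels), "eye" and "rotation" of the camera in the world. Camera axes: x right, y up, looking along -z (the intrinsics and any distortion apply to the point x, -y, -z); pixel columns grow to the right and rows downward; lengths in mm; the calibration is good to about 2 mm. A picture is of the moment at which its call begins. calibration takes no time and is no camera call.
- workorder.finish_job(): hands the job in, once; it reports no verdict.
The state is a dict: "time_s": time; "joint_positions": joint angles; "qd": joint speeds; "tau": joint torques, N m; "tcp_pos": TCP position; "tool_rot": TCP orientation; "contact_force": force on the tool from outside, world axes, zero at the start; "wrist_torque": the same for the moment, N m; "finger_gap": finger opening in mm.
Only numpy, scipy, OpenCV 4.12 (cv2) and the standard library are available. Lean on these libraries where they do the work, as an engineer would, in place of code of your own. Each camera call takes 0.05 s, during which the arm holds its last target.

### The job

Cover the coins in the half-open drawer: press gently on top of the thin blue metal card with closed fingertips and, keeping the pressure light as its front rides up over the bevelled ledge, slide it forwards until its front edge meets the inside of the drawer front. Then lift off and push the drawer gently and fully shut, with the card still snug against the drawer front. Leave the brass pan, the jar, the loupe and the medal alone.

Things in the scene. Friction and masses are not known exactly. Their poses are not given: they have to be found in the camera images.
- cabinet: Low dark-wood coin cabinet on short brass feet, fixed: 240 deep x 140 wide x 50 mm high. Origin under its case, on the centre line, 100 mm behind its front face; the front face looks along its -x and the drawer slides out along -x; z is up. Its top is 50 mm above the origin. It stands 2 to 10 mm above the shelf.
- drawer (a joint): How far the pale wooden drawer is pulled out, m: 0 is fully shut (its front against the case), 0.150 the most. A stiff slide: some 5 N moves it and it stays where it is left. It is pushed shut with closed fingers on the outside of its front panel; a careful push stays below 25 N.
- drawer_front (a point): Centre of the outer face of the drawer's front panel (138 wide, 38 high, 12 mm thick, no handle); axes as the cabinet's. Behind it a dark ledge, 2 to 4.5 mm high (differs each time), is flat for 15 mm, then slopes down at 7 deg to the board, 3 mm below this point, on which the card lies. Side walls 93 mm apart, 6 mm higher than the card, guide it. Panel top: 19 mm above this point.
- card: Thin stiff blue metal card, 120 long (x) x 90 wide x 3 mm, 100 to 210 g, loose on the drawer's board; origin at the centre of its underside, -x towards the drawer front. 55 to 70 mm of it show. It slides easily on the waxed wood; its top is matt and grippy: a shut fingertip pressed on it with 6 to 9 N carries it along. Touch down slowly (5 mm/s); never over 15 N.
- card_patch (a point): Middle of the round white patch (24 mm across) on top of the blue card: 30 mm behind its front edge, half-way across. Press here. When the card is home this point is 42 mm behind the drawer_front point and 1.5 to 4 mm higher than at the start, as its front lies on the ledge.
- pan: Brass balance pan, an open dish 62 mm across and 20 mm high, loose on the shelf; origin under its centre. Leave alone.
- jar: Frosted glass coin jar with a pale wooden lid, 58 mm across and 72 mm high, loose; origin under its centre. Leave alone.
- loupe: Black loupe standing on end, 46 mm across and 44 mm high, loose; origin under its centre. Leave alone.
- medal: Copper medal in a clear square holder, 44 x 44 x 6 mm, lying flat, loose; origin under its centre. Leave alone.
There are look-alikes about, which are no part of the job. There is more than one size of the card; the job needs the middle-sized.

How it is judged (in metres and radians):
On the way, in this order (a step that is already met when the one before it is completed fails the run):
1. the card is slid home against the drawer front while the drawer is still open (x of card_patch in the frame of drawer_front below 0.0445 m and value of joint drawer above 0.08 m), for 0.2 s.
2. the drawer is shut (value of joint drawer below 0.004 m), for 0.2 s.
At the end, for the whole second after the job is handed in: The drawer is shut to within 4 mm, and the card lies at rest in the drawer, its front on the ledge and within 4 mm of the drawer front's inner face (2.5 mm when it is first slid home) (value of joint drawer below 0.004 m and x of card_patch in the frame of drawer_front between 0.039 and 0.046 m and z of card_patch in the frame of drawer_front below 0.006 m and angle between card's own z axis and vertical below 0.08 rad and linear speed of card below 0.02 m/s); the robot touches nothing.
It fails at once if the card is pressed with more than 18 N (contact force between card and the fingers above 18 N).
It fails at once if the drawer or its cabinet is pushed with more than 25 N (contact force between cabinet and the fingers above 25 N).
It fails at once if the pan, jar, loupe or medal is moved more than 15 mm (distance of any of pan, jar, loupe, medal from where it was at the start of the episode above 0.015 m).
It also fails if it takes over 64 s, if anything falls off the work surface, if the arm or the gripper's body presses on something with over 40 N, if the wrist force passes 120 N, or if a joint passes its speed limit or range.

## Working session

There is one attempt and no reset: what is moved stays moved. The work goes in short steps, Python scripts to look and compute and a tool call to move; the robot and the scene stay as the last step left them, time stands still between calls to the robot, and variables do not carry over. Pictures are saved under pics/ and viewed, and the job is handed in when it is done.

Besides the shell and the picture viewer there is one more tool, called in YAML: its name, and indented under it one key for each argument. move_arm: Moves the arm, as the interface text tells. Shift numbers are shares of 500 mm and turn numbers shares of pi rad, none past 1 either way. Its arguments: {"type":"object","properties":{"rows":{"type":"array","items":{"type":"array","items":{"type":"array","items":{"type":"number"}}}},"squeeze":{"type":"number"}},"required":["rows"]}

```bash
mkdir -p pics
python3 - <<'E'
from bench import monitor, optics, workorder
import cv2
for n in ("side","top"):
    im=optics.get_image(n); cv2.imwrite(f"pics/{n}0.png",im[:,:,::-1]); print(n,optics.calibration(n))
print(monitor.read_state())
E
```

```text
side {'fx': 428.50939660125954, 'fy': 428.50939660125954, 'cx': 257.9631811375157, 'cy': 196.2396320292706, 'eye': array([397.86851723, 796.18962809, 544.40145061]), 'rotation': array([-0.08128815, -0.05681988,  0.48757441,  0.86743007])}
top {'fx': 470.41706987446724, 'fy': 470.41706987446724, 'cx': 260.7046529086722, 'cy': 197.46971590404348, 'eye': array([4.03090458e+02, 7.61626465e-01, 1.14558024e+03]), 'rotation': array([-0.70306129, -0.05726931,  0.05662092,  0.7065544 ])}
{'time_s': 0.1, 'joint_positions': array([ 1.20999494,  0.46829137, -0.01154985,  1.6035115 ,  0.00599551,
        1.07139899, -0.05634464]), 'qd': array([ 0.0002134 , -0.00268269,  0.00029205, -0.00018395, -0.00127113,
        0.0005571 , -0.00034528]), 'tau': array([ 9.86762716e-04, -5.33524096e+01,  2.15476099e-02, -2.51969451e+01,
        1.14874481e-02,  4.27073770e-03, -1.74959972e-06]), 'tcp_pos': array([ 202.87357927, -617.03279946,  241.44037367]), 'tool_rot': array([-7.64414173e-04,  9.87414068e-01,  1.58154473e-01, -1.90439152e-04]), 'contact_force': array([ 0.18485237, -0.17495601,  0.97091829]), 'wrist_torque': array([-0.00135293, -0.0269173 ,  0.01035183]), 'finger_gap': 85.2125158086965}
```

View pics/side0.png

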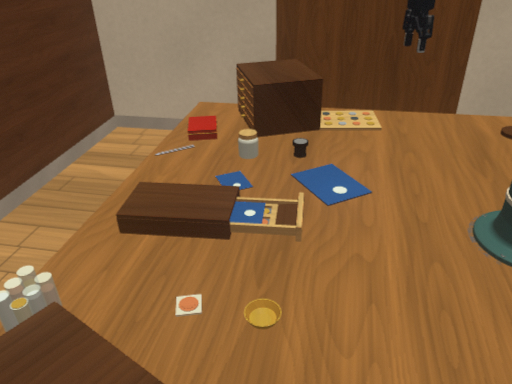

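View pics/top0.png

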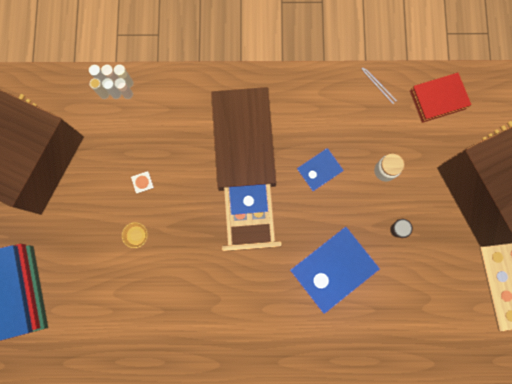

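```bash
cat > h.py <<'E'
import numpy as np, cv2
from bench import optics
from scipy.spatial.transform import Rotation as R
def cal(n):
    c=optics.calibration(n); q=c['rotation']; return c, R.from_quat([q[1],q[2],q[3],q[0]]).as_matrix()
def proj(n,p):
    c,M=cal(n); v=(np.atleast_2d(p)-c['eye'])@M
    return np.c_[c['cx']+c['fx']*v[:,0]/-v[:,2], c['cy']+c['fy']*(-v[:,1])/-v[:,2]]
def ray(n,u,v):
    c,M=cal(n); d=M@np.array([(u-c['cx'])/c['fx'],-(v-c['cy'])/c['fy'],-1]); return c['eye'],d
def atz(n,u,v,z):
    e,d=ray(n,u,v); return e+d*(z-e[2])/d[2]
def crop(n,x0,y0,x1,y1,k,out,src):
    im=cv2.imread(src)[y0:y1,x0:x1]; cv2.imwrite(out,cv2.resize(im,None,fx=k,fy=k,interpolation=cv2.INTER_CUBIC))
E
python3 - <<'E'
from h import *
print(optics.calibration('top').keys())
crop('top',200,80,300,260,4,'pics/tc0.png','pics/top0.png') if 0 else crop('top',205,170,295,260,6,'pics/tc0.png','pics/top0.png')
crop('top',205,80,295,195,5,'pics/tc1.png','pics/top0.png')
crop('side',215,180,315,250,8,'pics/sc0.png','pics/side0.png')
E
```

```text
dict_keys(['fx', 'fy', 'cx', 'cy', 'eye', 'rotation'])
```

View pics/tc0.png

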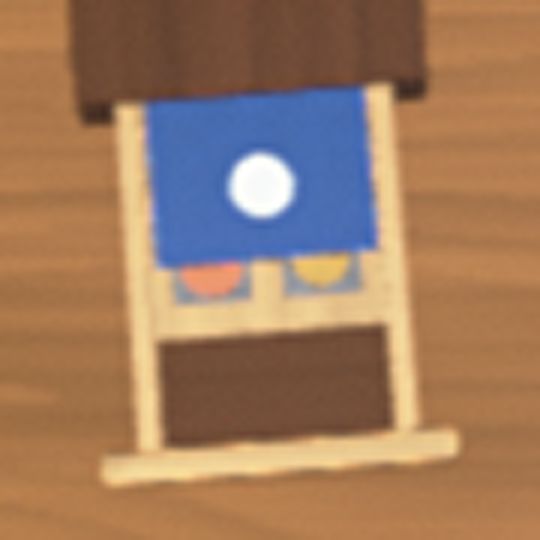

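View pics/tc1.png

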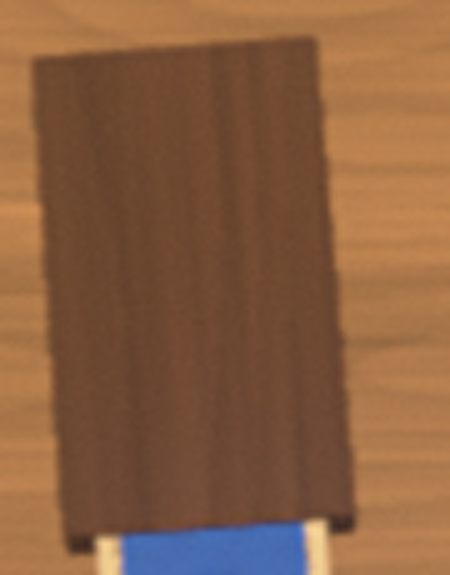

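View pics/sc0.png

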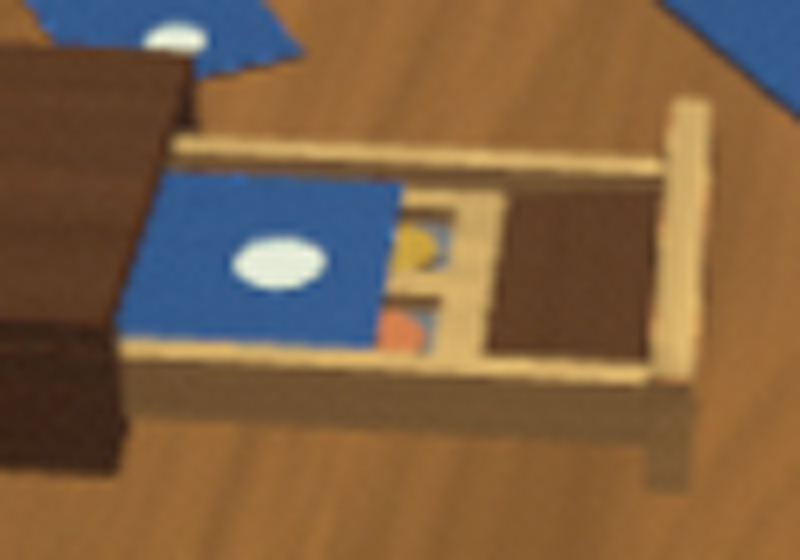

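```bash
cat > fit.py <<'E'
from h import *
from scipy.optimize import least_squares
def px(x,y,k,x0,y0): return (x0+(x+.5)/k-.5, y0+(y+.5)/k-.5)
T=lambda x,y:px(x,y,6,205,170); U=lambda x,y:px(x,y,5,205,80); S=lambda x,y:px(x,y,8,215,180)
# params X,Y,yaw,z0,q,zc(panel centre in cab),xf(card patch behind point), yp, zp
def pts(p):
    X,Y,a,z0,q,zc,xp,yp=p[:8]; fx=-112-q
    f=lambda x,y,z:(X+x*np.cos(a)-y*np.sin(a),Y+x*np.sin(a)+y*np.cos(a),z0+z)
    L=[('top',f(140,70,50),U(35,60)),('top',f(140,-70,50),U(317,38)),('top',f(-100,70,50),T(78,103)),('top',f(-100,-70,50),T(425,76)),
     ('top',f(fx,69,zc+19),T(103,486)),('top',f(fx,-69,zc+19),T(459,456)),('top',f(fx+12,69,zc+19),T(102,461)),('top',f(fx+12,-69,zc+19),T(458,430)),
     ('top',f(fx+12+xp,yp,zc+0),T(262,185)),('side',f(fx+12+xp,yp,zc+0),S(280,263)),
     ('side',f(fx,-69,zc+19),S(711,100)),('side',f(fx,69,zc+19),S(693,383)),('side',f(fx+12,69,zc+19),S(650,378)),('side',f(fx+12,-69,zc+19),S(672,97)),
     ('side',f(fx,69,zc-19),S(690,490)),('side',f(-100,-70,50),S(190,60)),('side',f(-100,70,50),S(116,328)),('side',f(-100,70,0),S(112,472))]
    return L
def res(p):
    r=[]
    for n,P,u in pts(p): r.append(proj(n,P)[0]-np.array(u))
    return np.array(r)
s=least_squares(lambda p:res(p).ravel(),[600,0,0,5,100,25,80,0],loss='soft_l1')
if __name__=='__main__':
    np.set_printoptions(suppress=True,precision=2)
    print(s.x, np.degrees(s.x[2])); print(res(s.x))
    L=pts(s.x); print('patch',L[8][1]); 
    X,Y,a,z0,q,zc=s.x[:6]; print('front pt',X+(-112-q)*np.cos(a),Y+(-112-q)*np.sin(a),z0+zc)
    # triangulate patch
    e1,d1=ray('top',*T(262,185)); e2,d2=ray('side',*S(280,263))
    t=np.linalg.lstsq(np.c_[d1,-d2],e2-e1,rcond=None)[0]; print(e1+d1*t[0],e2+d2*t[1])
E
python3 fit.py
```

```text
Traceback (most recent call last):
  File "fit.py", line 19, in <module>
    s=least_squares(lambda p:res(p).ravel(),[600,0,0,5,100,25,80,0],loss='soft_l1')
  File "fit.py", line 19, in <lambda>
    s=least_squares(lambda p:res(p).ravel(),[600,0,0,5,100,25,80,0],loss='soft_l1')
                             ~~~^^^
  File "fit.py", line 17, in res
    for n,P,u in pts(p): r.append(proj(n,P)[0]-np.array(u))
                                  ~~~~^^^^^
  File "h.py", line 7, in proj
    c,M=cal(n); v=(np.atleast_2d(p)-c['eye'])@M
        ~~~^^^
  File "h.py", line 5, in cal
    c=optics.calibration(n); q=c['rotation']; return c, R.from_quat([q[1],q[2],q[3],q[0]]).as_matrix()
ValueError: time passes only in moves, steps and waits
```

```bash
sed -i 's/^def cal/from functools import lru_cache\n@lru_cache\ndef cal/' h.py; python3 fit.py
```

```text
[712.14  41.37   0.07   1.22 136.93  25.21 103.67  -0.56] 4.148374171128256
[[-0.44 -0.99]
 [ 0.18 -0.81]
 [-0.3  -0.01]
 [ 0.84 -0.01]
 [ 0.18 -0.69]
 [-0.07 -0.28]
 [ 0.02 -1.68]
 [-0.33 -1.09]
 [ 0.08 -0.48]
 [ 0.4   0.3 ]
 [ 0.83 -0.11]
 [ 0.77 -0.51]
 [ 0.14 -0.22]
 [ 0.41  0.02]
 [ 0.52  1.29]
 [ 1.33 -0.53]
 [-0.51  0.17]
 [ 1.3   1.87]]
patch (np.float64(579.2655412351567), np.float64(31.172033888484737), np.float64(26.43243748602106))
front pt 463.8553065998886 23.363296003167985 26.43243748602106
[577.98  31.35  27.1 ] [580.04  31.62  27.43]
```

move_arm:
  rows:
    - [[0,0,-0.01,0.04,0.08,0,-1],[0,0,-0.02,0.08,0.17,0,-1],[0,0,-0.03,0.12,0.26,0,-1],[0,0,-0.04,0.16,0.35,0,-1],[0,0,-0.05,0.2,0.44,0,-1],[0,0,-0.06,0.24,0.53,0,-1],[0,0,-0.07,0.29,0.62,0,-1],[0,0,-0.078,0.34,0.72,0,-1],[0,0,-0.078,0.394,0.83,0,-1],[0,0,-0.078,0.394,0.834,0,-1]]
  squeeze: 40

```text
time_s: 1.35
tcp_pos: [401.7, -196.2, 242.3]
tool_rot: [-0.001, 0.999, 0.041, 0.0]
contact_force: [-0.9, -0.5, 0.5]
finger_gap: 0.2
```

move_arm:
  rows:
    - [[0,0,0,0.06,0.08,0,-1],[0,0,0,0.12,0.16,0,-1],[0,0,0,0.18,0.24,0,-1],[0,0,0,0.24,0.32,-0.02,-1],[0,0,0,0.3,0.4,-0.06,-1],[0,0,0,0.357,0.462,-0.12,-1],[0,0,0,0.357,0.462,-0.19,-1],[0,0,0,0.357,0.462,-0.26,-1],[0,0,0,0.357,0.462,-0.32,-1],[0,0,0,0.357,0.462,-0.34,-1],[0,0,0,0.357,0.462,-0.34,-1]]

```text
time_s: 2.72
tcp_pos: [578.4, 29.8, 72.0]
tool_rot: [0.0, 0.999, 0.036, -0.001]
contact_force: [-0.4, 0.2, 0.2]
finger_gap: -0.1
```

Run:
```python
from bench import monitor, optics
from h import *
for n in ("side","top"):
    im=optics.get_image(n); cv2.imwrite(f"pics/{n}1.png",im[:,:,::-1])
s=monitor.read_state();print(s['time_s'],s['tcp_pos'],s['contact_force'],s['wrist_torque'])
p=s['tcp_pos'].copy(); p[2]-=11; print(proj('side',p),proj('top',p), p)
crop('top',205,170,295,260,6,'pics/tc2.png','pics/top1.png')
crop('side',215,150,315,250,6,'pics/sc2.png','pics/side1.png')
```

```text
2.825 [579.42361115  30.26658328  73.37556059] [ 0.10235631  0.57895216 -0.26071107] [-0.02800733 -0.0213304   0.00786348]
[[249.50001891 198.56352822]] [[248.3004664  197.46992003]] [579.42361115  30.26658328  62.37556059]
```

View pics/sc2.png

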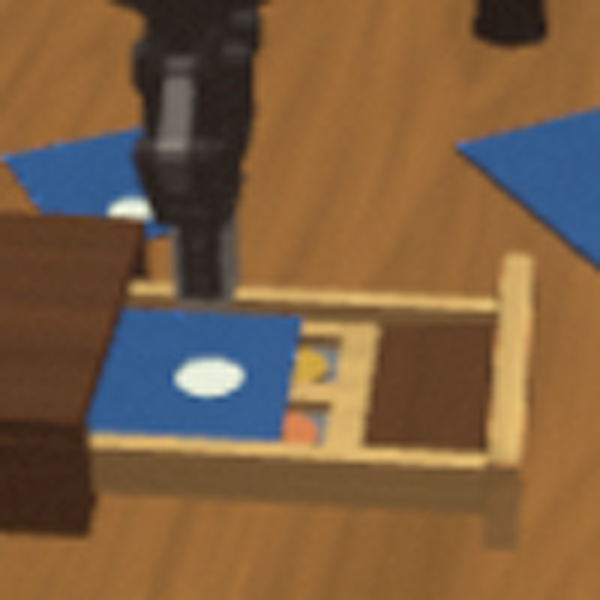

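View pics/tc2.png

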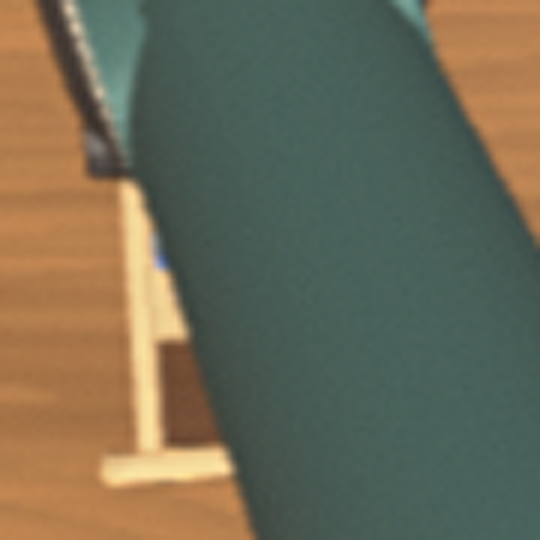

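move_arm:
  rows:
    - [[0,0,0,0,0,-0.01,-1],[0,0,0,0,0,-0.02,-1],[0,0,0,0,0,-0.03,-1],[0,0,0,0,0,-0.04,-1],[0,0,0,0,0,-0.046,-1],[0,0,0,0,0,-0.05,-1],[0,0,0,0,0,-0.05,-1]]

```text
time_s: 3.7
tcp_pos: [578.5, 30.6, 47.1]
tool_rot: [-0.0, 0.999, 0.036, -0.0]
contact_force: [-0.1, -1.0, 0.5]
finger_gap: 0.1
```

move_arm:
  rows:
    - [[0,0,0,0,0,-0.001,-1],[0,0,0,0,0,-0.002,-1],[0,0,0,0,0,-0.003,-1],[0,0,0,0,0,-0.004,-1]]

```text
time_s: 4.2
tcp_pos: [578.6, 30.5, 45.3]
tool_rot: [0.0, 0.999, 0.036, 0.0]
contact_force: [0.2, 0.0, 0.3]
finger_gap: -0.0
```

move_arm:
  rows:
    - [[0,0,0,0,0,-0.001,-1],[0,0,0,0,0,-0.002,-1],[0,0,0,0,0,-0.003,-1],[0,0,0,0,0,-0.004,-1]]

```text
time_s: 4.7
tcp_pos: [578.5, 30.5, 43.2]
tool_rot: [0.0, 0.999, 0.036, -0.0]
contact_force: [0.6, -0.2, -0.1]
finger_gap: -0.2
```

move_arm:
  rows:
    - [[0,0,0,0,0,-0.001,-1],[0,0,0,0,0,-0.002,-1],[0,0,0,0,0,-0.003,-1]]

```text
time_s: 5.08
tcp_pos: [578.6, 30.5, 41.8]
tool_rot: [0.0, 0.999, 0.036, -0.0]
contact_force: [-1.2, -0.1, -0.6]
finger_gap: 0.1
```

move_arm:
  rows:
    - [[0,0,0,0,0,-0.001,-1],[0,0,0,0,0,-0.002,-1]]

```text
time_s: 5.32
tcp_pos: [578.6, 30.5, 40.8]
tool_rot: [0.0, 0.999, 0.036, -0.0]
contact_force: [0.3, -0.1, 0.2]
finger_gap: 0.3
```

move_arm:
  rows:
    - [[0,0,0,0,0,-0.001,-1],[0,0,0,0,0,-0.002,-1]]

```text
time_s: 5.58
tcp_pos: [578.6, 30.5, 39.8]
tool_rot: [0.0, 0.999, 0.036, -0.0]
contact_force: [0.8, -0.6, -0.4]
finger_gap: 0.2
```

Smaller steps now, one call at a time.

move_arm:
  rows:
    - [[0,0,0,0,0,-0.001,-1],[0,0,0,0,0,-0.001,-1]]

```text
time_s: 5.82
tcp_pos: [578.5, 30.5, 39.2]
tool_rot: [0.0, 0.999, 0.036, -0.0]
contact_force: [0.1, 0.1, 0.5]
finger_gap: 0.3
```

move_arm:
  rows:
    - [[0,0,0,0,0,-0.001,-1],[0,0,0,0,0,-0.001,-1]]

```text
time_s: 6.08
tcp_pos: [578.6, 30.5, 38.8]
tool_rot: [0.0, 0.999, 0.036, -0.0]
contact_force: [0.2, 0.9, -0.0]
finger_gap: -0.4
```

move_arm:
  rows:
    - [[0,0,0,0,0,-0.001,-1],[0,0,0,0,0,-0.001,-1]]

```text
time_s: 6.32
tcp_pos: [578.6, 30.5, 38.7]
tool_rot: [0.0, 0.999, 0.036, 0.0]
contact_force: [-1.8, -0.8, 4.2]
finger_gap: 0.2
```

move_arm:
  rows:
    - [[0,0,0,0,0,-0.001,-1],[0,0,0,0,0,-0.001,-1]]

```text
time_s: 6.58
tcp_pos: [578.6, 30.5, 38.6]
tool_rot: [0.0, 0.999, 0.036, 0.0]
contact_force: [-3.2, -0.5, 8.6]
finger_gap: -0.2
```

move_arm:
  rows:
    - [[0,0,0,-0.002,-0.0001,0.0002,-1],[0,0,0,-0.004,-0.0003,0.0002,-1]]

```text
time_s: 6.82
tcp_pos: [578.0, 30.5, 38.6]
tool_rot: [-0.0, 0.999, 0.036, 0.002]
contact_force: [2.3, 0.1, 4.6]
finger_gap: 0.2
```

move_arm:
  rows:
    - [[0,0,0,-0.003,-0.0002,0,-1],[0,0,0,-0.006,-0.0004,0,-1]]

```text
time_s: 7.08
tcp_pos: [574.9, 30.4, 38.6]
tool_rot: [-0.0, 0.999, 0.036, 0.002]
contact_force: [2.5, -0.4, 5.8]
finger_gap: -0.5
```

move_arm:
  rows:
    - [[0,0,0,-0.003,-0.0002,-0.0002,-1],[0,0,0,-0.006,-0.0004,-0.0002,-1],[0,0,0,-0.009,-0.0006,-0.0002,-1]]

```text
time_s: 7.45
tcp_pos: [570.6, 30.2, 38.6]
tool_rot: [-0.0, 0.999, 0.036, 0.002]
contact_force: [2.5, -0.3, 6.6]
finger_gap: 0.0
```

```bash
cat > look.py <<'E'
import sys
from bench import monitor, optics
from h import *
k=sys.argv[1]
im=optics.get_image('side'); cv2.imwrite(f"pics/side{k}.png",im[:,:,::-1])
crop('side',215,150,315,250,6,f'pics/sc{k}.png',f'pics/side{k}.png')
s=monitor.read_state();print(s['time_s'],s['tcp_pos'],s['contact_force'])
E
python3 look.py 3
```

```text
7.5 [570.38678953  30.16593438  38.61227298] [1.89800424 0.42598796 5.65739243]
```

View pics/sc3.png

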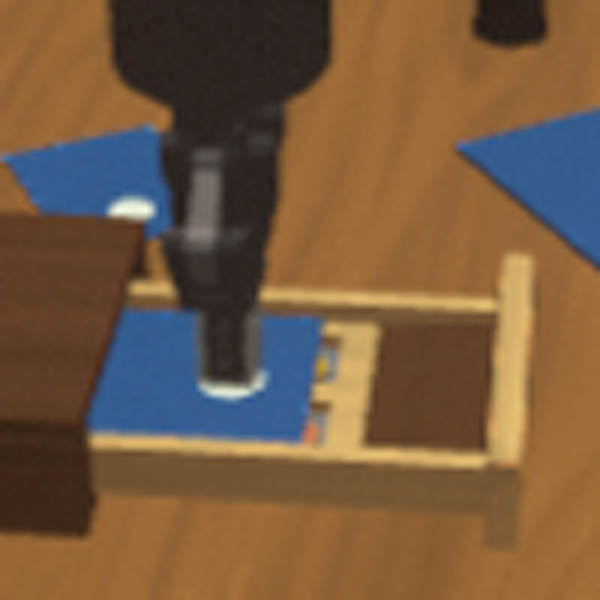

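move_arm:
  rows:
    - [[0,0,0,-0.004,-0.0003,-0.0001,-1],[0,0,0,-0.008,-0.0006,-0.0001,-1],[0,0,0,-0.012,-0.0009,-0.0001,-1]]

```text
time_s: 7.88
tcp_pos: [564.6, 29.8, 38.6]
tool_rot: [-0.0, 0.999, 0.036, 0.002]
contact_force: [2.2, 0.7, 6.3]
finger_gap: -0.0
```

move_arm:
  rows:
    - [[0,0,0,-0.004,-0.0003,0,-1],[0,0,0,-0.008,-0.0006,0,-1]]

```text
time_s: 8.12
tcp_pos: [560.7, 29.4, 38.6]
tool_rot: [-0.0, 0.999, 0.036, 0.002]
contact_force: [1.2, 0.3, 7.0]
finger_gap: -0.5
```

move_arm:
  rows:
    - [[0,0,0,-0.003,-0.0002,0,-1],[0,0,0,-0.006,-0.0004,0,-1],[0,0,0,-0.009,-0.0006,0,-1]]

```text
time_s: 8.5
tcp_pos: [556.2, 29.1, 38.6]
tool_rot: [-0.0, 0.999, 0.036, 0.002]
contact_force: [1.9, -0.1, 6.4]
finger_gap: -0.2
```

move_arm:
  rows:
    - [[0,0,0,-0.003,-0.0002,0,-1],[0,0,0,-0.006,-0.0004,0,-1]]

```text
time_s: 8.75
tcp_pos: [553.2, 28.9, 38.6]
tool_rot: [-0.0, 0.999, 0.036, 0.002]
contact_force: [2.3, -0.5, 6.0]
finger_gap: 0.2
```

move_arm:
  rows:
    - [[0,0,0,-0.003,-0.0002,-0.0001,-1],[0,0,0,-0.006,-0.0004,-0.0001,-1]]

```text
time_s: 9.0
tcp_pos: [550.3, 28.7, 38.6]
tool_rot: [-0.0, 0.999, 0.036, 0.002]
contact_force: [1.9, -0.7, 5.6]
finger_gap: 0.2
```

move_arm:
  rows:
    - [[0,0,0,-0.003,-0.0002,0,-1],[0,0,0,-0.006,-0.0004,0,-1]]

```text
time_s: 9.25
tcp_pos: [547.7, 28.6, 38.7]
tool_rot: [-0.0, 0.999, 0.036, 0.002]
contact_force: [2.7, -0.1, 6.9]
finger_gap: 0.0
```

move_arm:
  rows:
    - [[0,0,0,-0.003,-0.0002,0,-1],[0,0,0,-0.006,-0.0004,0,-1]]

```text
time_s: 9.5
tcp_pos: [545.1, 28.5, 39.0]
tool_rot: [-0.0, 0.999, 0.036, 0.003]
contact_force: [4.2, -0.6, 8.9]
finger_gap: -0.1
```

move_arm:
  rows:
    - [[0,0,0,-0.003,-0.0002,0.0003,-1],[0,0,0,-0.006,-0.0004,0.0006,-1]]

```text
time_s: 9.75
tcp_pos: [542.1, 28.2, 39.3]
tool_rot: [-0.0, 0.999, 0.036, 0.003]
contact_force: [3.6, -0.6, 7.9]
finger_gap: -0.1
```

move_arm:
  rows:
    - [[0,0,0,-0.003,-0.0002,0.0003,-1],[0,0,0,-0.006,-0.0004,0.0006,-1]]

```text
time_s: 10.0
tcp_pos: [539.1, 28.1, 39.6]
tool_rot: [-0.0, 0.999, 0.036, 0.003]
contact_force: [3.2, 0.3, 7.2]
finger_gap: 0.1
```

move_arm:
  rows:
    - [[0,0,0,-0.003,-0.0002,0.0003,-1],[0,0,0,-0.006,-0.0004,0.0005,-1]]

```text
time_s: 10.25
tcp_pos: [536.2, 27.9, 39.8]
tool_rot: [-0.0, 0.999, 0.036, 0.003]
contact_force: [3.7, -0.8, 6.7]
finger_gap: 0.3
```

move_arm:
  rows:
    - [[0,0,0,-0.003,-0.0002,0.0003,-1],[0,0,0,-0.006,-0.0004,0.0005,-1]]

```text
time_s: 10.5
tcp_pos: [533.2, 27.7, 40.1]
tool_rot: [-0.0, 0.999, 0.036, 0.003]
contact_force: [4.0, -0.1, 8.3]
finger_gap: -0.4
```

move_arm:
  rows:
    - [[0,0,0,-0.003,-0.0002,0.0003,-1],[0,0,0,-0.006,-0.0004,0.0006,-1]]

```text
time_s: 10.75
tcp_pos: [530.3, 27.5, 40.4]
tool_rot: [-0.0, 0.999, 0.036, 0.003]
contact_force: [3.4, -0.1, 7.8]
finger_gap: 0.2
```

move_arm:
  rows:
    - [[0,0,0,-0.003,-0.0002,0.0003,-1],[0,0,0,-0.006,-0.0004,0.0005,-1]]

```text
time_s: 11.0
tcp_pos: [527.4, 27.3, 40.7]
tool_rot: [-0.0, 0.999, 0.036, 0.003]
contact_force: [3.0, 0.4, 8.1]
finger_gap: 0.2
```

```bash
python3 look.py 4
```

```text
11.05 [527.1862996   27.28110736  40.70490075] [ 3.59729314 -0.28855397  8.14092648]
```

View pics/sc4.png

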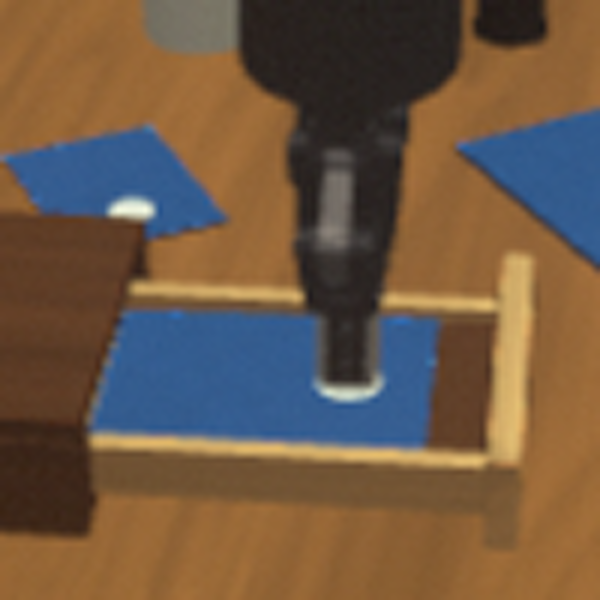

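move_arm:
  rows:
    - [[0,0,0,-0.003,-0.0002,0.0003,-1],[0,0,0,-0.006,-0.0004,0.0006,-1]]

```text
time_s: 11.3
tcp_pos: [524.4, 27.1, 41.0]
tool_rot: [-0.0, 0.999, 0.036, 0.003]
contact_force: [3.2, 0.3, 8.6]
finger_gap: -0.3
```

move_arm:
  rows:
    - [[0,0,0,-0.003,-0.0002,0.0003,-1],[0,0,0,-0.006,-0.0004,0.0005,-1]]

```text
time_s: 11.55
tcp_pos: [521.5, 26.9, 41.3]
tool_rot: [-0.0, 0.999, 0.036, 0.003]
contact_force: [4.1, -0.1, 8.0]
finger_gap: 0.1
```

move_arm:
  rows:
    - [[0,0,0,-0.003,-0.0002,0.0003,-1],[0,0,0,-0.006,-0.0004,0.0005,-1]]

```text
time_s: 11.8
tcp_pos: [518.2, 26.7, 41.5]
tool_rot: [-0.0, 0.999, 0.036, 0.003]
contact_force: [2.7, -1.0, 9.2]
finger_gap: 0.0
```

move_arm:
  rows:
    - [[0,0,0,-0.003,-0.0002,0.0001,-1],[0,0,0,-0.006,-0.0004,0.0001,-1]]

```text
time_s: 12.05
tcp_pos: [515.3, 26.5, 41.6]
tool_rot: [-0.0, 0.999, 0.036, 0.003]
contact_force: [3.6, -0.5, 9.6]
finger_gap: 0.1
```

move_arm:
  rows:
    - [[0,0,0,-0.003,-0.0002,0.0003,-1],[0,0,0,-0.006,-0.0004,0.0004,-1]]

```text
time_s: 12.3
tcp_pos: [512.1, 26.3, 41.7]
tool_rot: [-0.0, 0.999, 0.036, 0.003]
contact_force: [3.8, 0.4, 8.1]
finger_gap: 0.3
```

move_arm:
  rows:
    - [[0,0,0,-0.003,-0.0002,0,-1],[0,0,0,-0.006,-0.0004,0,-1]]

```text
time_s: 12.55
tcp_pos: [509.2, 26.1, 41.7]
tool_rot: [-0.0, 0.999, 0.036, 0.003]
contact_force: [3.9, -0.1, 8.9]
finger_gap: 0.2
```

```bash
python3 look.py 5
```

```text
12.6 [509.07468358  26.09621799  41.73654177] [3.51309853 0.71268478 9.7527948 ]
```

View pics/sc5.png

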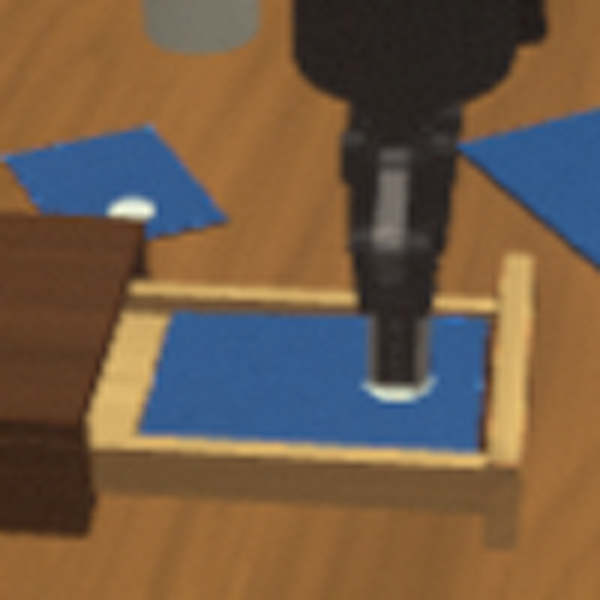

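move_arm:
  rows:
    - [[0,0,0,-0.002,-0.0001,0.0002,-1],[0,0,0,-0.004,-0.0003,0.0002,-1]]

```text
time_s: 12.85
tcp_pos: [507.2, 26.0, 41.8]
tool_rot: [-0.0, 0.999, 0.036, 0.003]
contact_force: [2.7, 0.8, 8.4]
finger_gap: 0.1
```

move_arm:
  rows:
    - [[0,0,0,-0.002,-0.0001,0,-1],[0,0,0,-0.003,-0.0002,0,-1]]

```text
time_s: 13.1
tcp_pos: [505.8, 25.9, 41.8]
tool_rot: [-0.0, 0.999, 0.036, 0.003]
contact_force: [3.3, 0.4, 8.6]
finger_gap: -0.4
```

move_arm:
  rows:
    - [[0,0,0,-0.001,-0.0001,0,-1],[0,0,0,-0.003,-0.0002,0,-1]]

```text
time_s: 13.35
tcp_pos: [504.9, 25.8, 41.9]
tool_rot: [-0.0, 0.999, 0.036, 0.003]
contact_force: [5.9, 0.1, 7.1]
finger_gap: -0.4
```

move_arm:
  rows:
    - [[0,0,0,-0.001,-0.0001,0,-1],[0,0,0,-0.002,-0.0001,0,-1]]

```text
time_s: 13.6
tcp_pos: [504.0, 25.7, 41.9]
tool_rot: [-0.0, 0.999, 0.036, 0.004]
contact_force: [4.4, -0.1, 8.3]
finger_gap: -0.1
```

move_arm:
  rows:
    - [[0,0,0,-0.002,-0.0001,0,-1],[0,0,0,-0.002,-0.0001,0,-1]]

```text
time_s: 13.85
tcp_pos: [502.8, 25.6, 41.9]
tool_rot: [-0.0, 0.999, 0.036, 0.003]
contact_force: [3.8, -0.2, 7.3]
finger_gap: 0.1
```

```bash
python3 look.py 6
```

```text
13.9 [502.83866475  25.59792306  41.86260784] [4.50470932 0.44913402 7.97759107]
```

View pics/sc6.png

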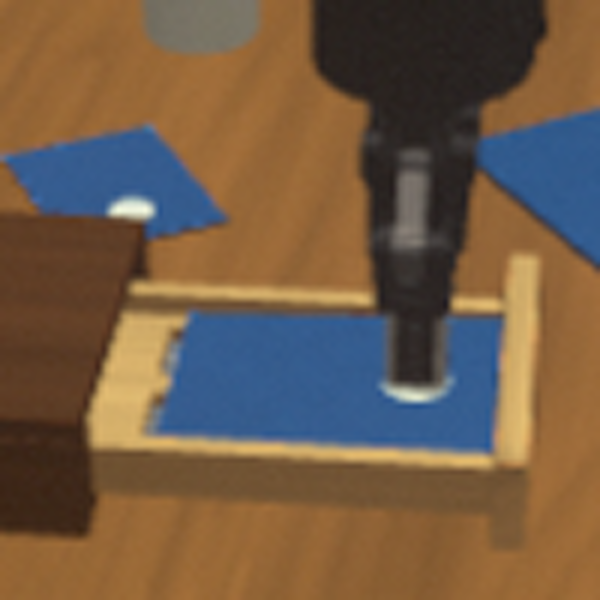

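move_arm:
  rows:
    - [[0,0,0,0,0,0.001,-1],[0,0,0,0,0,0.003,-1],[0,0,0,0,0,0.01,-1],[0,0,0,0,0,0.03,-1],[0,0,0,0,0,0.06,-1],[0,0,0,0,0,0.09,-1],[0,0,0,0,0,0.12,-1],[0,0,0,0,0,0.12,-1]]

```text
time_s: 14.9
tcp_pos: [500.6, 25.2, 102.1]
tool_rot: [0.0, 0.999, 0.036, 0.002]
contact_force: [0.5, 0.3, 0.2]
finger_gap: -0.2
```

```bash
python3 look.py 7
```

```text
14.95 [499.97732161  25.03805211 101.29007412] [-0.31440295  0.76594301  0.31884263]
```

View pics/sc7.png

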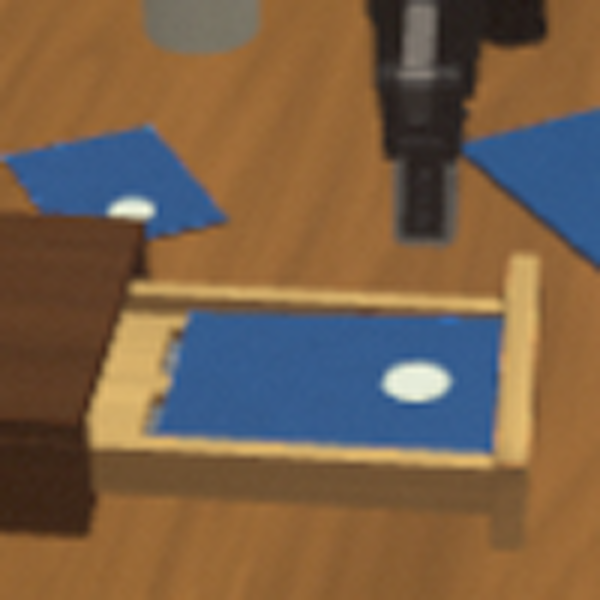

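move_arm:
  rows:
    - [[0,0,0,-0.04,-0.003,0,-1],[0,0,0,-0.09,-0.006,0,-1],[0,0,0,-0.13,-0.0085,0,-1],[0,0,0,-0.144,-0.0085,0,-1],[0,0,0,-0.144,-0.0085,-0.03,-1],[0,0,0,-0.144,-0.0085,-0.07,-1],[0,0,0,-0.144,-0.0085,-0.11,-1],[0,0,0,-0.144,-0.0085,-0.135,-1],[0,0,0,-0.144,-0.0085,-0.141,-1],[0,0,0,-0.144,-0.0085,-0.141,-1]]

```text
time_s: 16.2
tcp_pos: [427.8, 21.1, 29.9]
tool_rot: [-0.0, 0.999, 0.036, -0.0]
contact_force: [-0.4, -0.3, 0.2]
finger_gap: -0.1
```

```bash
python3 look.py 8; python3 -c "
from h import *
crop('side',255,150,355,250,6,'pics/sc8.png','pics/side8.png')"
```

```text
16.25 [427.97717502  21.06935479  30.19921551] [ 0.26090603 -0.1980254   0.55997023]
```

View pics/sc8.png

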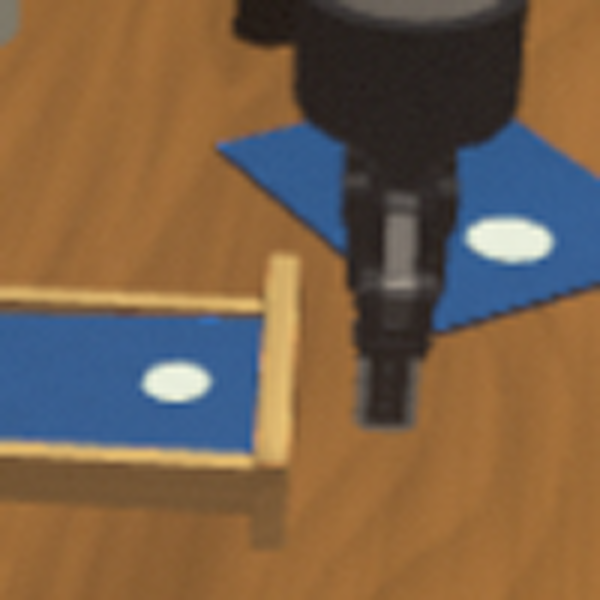

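move_arm:
  rows:
    - [[0,0,0,0.01,0.0007,0,-1],[0,0,0,0.02,0.0014,0,-1],[0,0,0,0.026,0.0019,0,-1],[0,0,0,0.03,0.0022,0,-1],[0,0,0,0.033,0.0024,0,-1]]

```text
time_s: 16.88
tcp_pos: [444.1, 22.1, 30.0]
tool_rot: [0.0, 0.999, 0.036, -0.0]
contact_force: [-0.0, 0.7, -0.3]
finger_gap: 0.2
```

move_arm:
  rows:
    - [[0,0,0,0.002,0.0001,0,-1],[0,0,0,0.004,0.0003,0,-1]]

```text
time_s: 17.12
tcp_pos: [446.0, 22.3, 30.0]
tool_rot: [0.0, 0.999, 0.036, -0.0]
contact_force: [-0.2, 0.4, -0.1]
finger_gap: 0.1
```

move_arm:
  rows:
    - [[0,0,0,0.002,0.0001,0,-1],[0,0,0,0.004,0.0003,0,-1]]

```text
time_s: 17.38
tcp_pos: [448.1, 22.4, 30.0]
tool_rot: [0.0, 0.999, 0.036, -0.0]
contact_force: [0.3, -0.6, 0.3]
finger_gap: 0.1
```

move_arm:
  rows:
    - [[0,0,0,0.002,0.0001,0,-1],[0,0,0,0.004,0.0003,0,-1]]

```text
time_s: 17.62
tcp_pos: [449.8, 22.5, 29.9]
tool_rot: [0.0, 0.999, 0.036, -0.0]
contact_force: [-1.9, 0.1, 0.1]
finger_gap: -0.1
```

move_arm:
  rows:
    - [[0,0,0,0.002,0.0001,0,-1],[0,0,0,0.005,0.0004,0,-1],[0,0,0,0.009,0.0007,0,-1],[0,0,0,0.014,0.001,0,-1]]

```text
time_s: 18.12
tcp_pos: [455.1, 22.8, 29.5]
tool_rot: [0.0, 0.999, 0.036, -0.002]
contact_force: [-5.0, 0.8, 1.2]
finger_gap: 0.2
```

move_arm:
  rows:
    - [[0,0,0,0.005,0.0004,0,-1],[0,0,0,0.011,0.0008,0,-1],[0,0,0,0.017,0.0012,0,-1],[0,0,0,0.023,0.0017,0,-1]]

```text
time_s: 18.62
tcp_pos: [466.7, 23.7, 29.5]
tool_rot: [0.0, 0.999, 0.036, -0.002]
contact_force: [-4.6, -0.4, 1.2]
finger_gap: 0.0
```

move_arm:
  rows:
    - [[0,0,0,0.006,0.0004,0,-1],[0,0,0,0.012,0.0009,0,-1],[0,0,0,0.018,0.0013,0,-1],[0,0,0,0.024,0.0017,0,-1],[0,0,0,0.03,0.0022,0,-1],[0,0,0,0.036,0.0026,0,-1],[0,0,0,0.042,0.003,0,-1],[0,0,0,0.048,0.0035,0,-1],[0,0,0,0.054,0.0039,0,-1],[0,0,0,0.06,0.0044,0,-1]]

```text
time_s: 19.88
tcp_pos: [496.7, 25.9, 29.5]
tool_rot: [0.0, 0.999, 0.036, -0.002]
contact_force: [-5.8, -0.0, 1.0]
finger_gap: 0.1
```

```bash
python3 look.py 9
```

```text
19.925 [497.25728538  25.96335809  29.48780365] [-4.20685996 -0.92511801  0.8989999 ]
```

View pics/sc9.png

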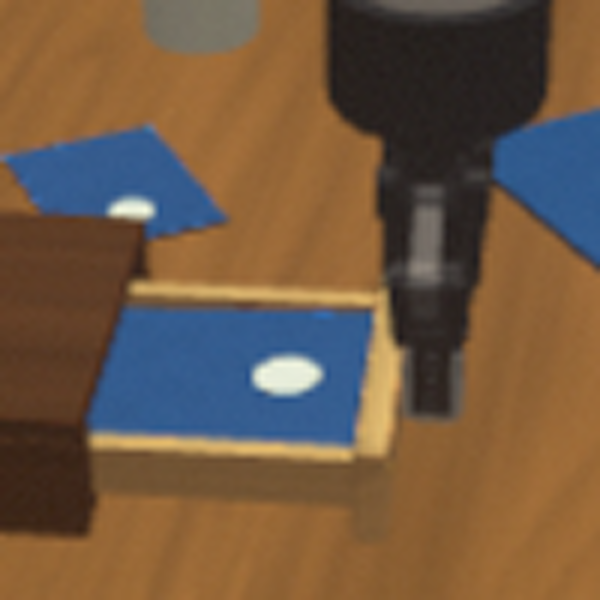

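Card stays snug against the panel (edge at crop x≈370). Continue.

move_arm:
  rows:
    - [[0,0,0,0.006,0.0004,0,-1],[0,0,0,0.012,0.0009,0,-1],[0,0,0,0.018,0.0013,0,-1],[0,0,0,0.024,0.0017,0,-1],[0,0,0,0.03,0.0022,0,-1],[0,0,0,0.036,0.0026,0,-1],[0,0,0,0.042,0.003,0,-1],[0,0,0,0.048,0.0035,0,-1],[0,0,0,0.054,0.0039,0,-1],[0,0,0,0.06,0.0044,0,-1]]

```text
time_s: 21.18
tcp_pos: [526.9, 28.2, 29.4]
tool_rot: [0.0, 0.999, 0.036, -0.002]
contact_force: [-5.9, -0.1, 0.9]
finger_gap: -0.0
```

move_arm:
  rows:
    - [[0,0,0,0.006,0.0004,0,-1],[0,0,0,0.012,0.0009,0,-1],[0,0,0,0.018,0.0013,0,-1],[0,0,0,0.024,0.0017,0,-1],[0,0,0,0.03,0.0022,0,-1],[0,0,0,0.036,0.0026,0,-1],[0,0,0,0.042,0.003,0,-1],[0,0,0,0.048,0.0035,0,-1],[0,0,0,0.053,0.0039,0,-1],[0,0,0,0.057,0.0042,0,-1],[0,0,0,0.06,0.0044,0,-1]]

```text
time_s: 22.55
tcp_pos: [557.0, 30.5, 29.4]
tool_rot: [0.0, 0.999, 0.036, -0.002]
contact_force: [-4.8, 0.5, 0.6]
finger_gap: 0.2
```

move_arm:
  rows:
    - [[0,0,0,0.003,0.0002,0,-1],[0,0,0,0.006,0.0004,0,-1],[0,0,0,0.009,0.0006,0,-1],[0,0,0,0.012,0.0009,0,-1],[0,0,0,0.015,0.0011,0,-1],[0,0,0,0.018,0.0013,0,-1],[0,0,0,0.02,0.0015,0,-1]]

```text
time_s: 23.42
tcp_pos: [567.1, 31.2, 29.4]
tool_rot: [0.0, 0.999, 0.036, -0.002]
contact_force: [-5.1, -0.1, 1.4]
finger_gap: 0.1
```

```bash
python3 look.py 10
```

```text
23.475 [567.30430108  31.2602068   29.44581134] [-5.25068179 -0.62588195  1.05774424]
```

View pics/sc10.png

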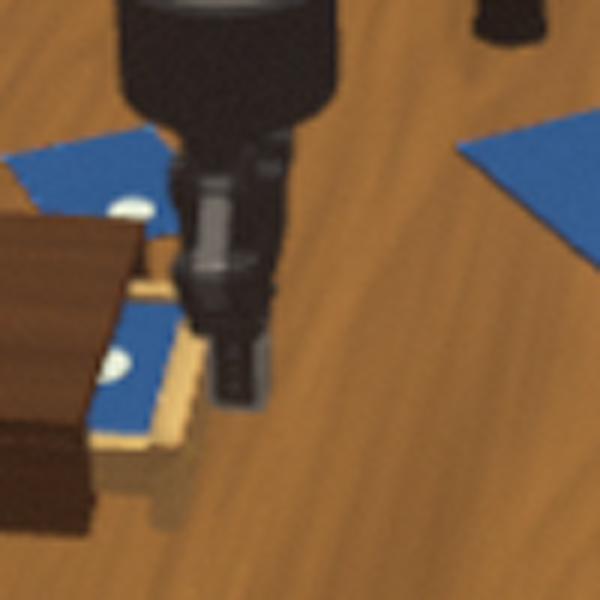

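move_arm:
  rows:
    - [[0,0,0,0.003,0.0002,0,-1],[0,0,0,0.006,0.0004,0,-1],[0,0,0,0.009,0.0006,0,-1],[0,0,0,0.012,0.0009,0,-1],[0,0,0,0.015,0.0011,0,-1],[0,0,0,0.018,0.0013,0,-1],[0,0,0,0.021,0.0015,0,-1],[0,0,0,0.024,0.0017,0,-1],[0,0,0,0.027,0.002,0,-1],[0,0,0,0.029,0.0021,0,-1]]

```text
time_s: 24.72
tcp_pos: [581.9, 32.3, 29.4]
tool_rot: [0.0, 0.999, 0.036, -0.001]
contact_force: [-5.1, -0.6, 0.1]
finger_gap: 0.1
```

move_arm:
  rows:
    - [[0,0,0,0.002,0.0001,0,-1],[0,0,0,0.004,0.0003,0,-1]]

```text
time_s: 24.98
tcp_pos: [583.9, 32.4, 29.4]
tool_rot: [0.0, 0.999, 0.036, -0.001]
contact_force: [-5.7, -0.4, 0.2]
finger_gap: -0.1
```

move_arm:
  rows:
    - [[0,0,0,0.001,0.0001,0,-1],[0,0,0,0.002,0.0001,0,-1]]

```text
time_s: 25.22
tcp_pos: [585.0, 32.5, 29.4]
tool_rot: [0.0, 0.999, 0.036, -0.001]
contact_force: [-5.3, -0.7, -0.3]
finger_gap: 0.1
```

move_arm:
  rows:
    - [[0,0,0,0.001,0.0001,0,-1],[0,0,0,0.002,0.0001,0,-1]]

```text
time_s: 25.48
tcp_pos: [586.0, 32.6, 29.4]
tool_rot: [0.0, 0.999, 0.036, -0.001]
contact_force: [-4.2, 0.3, 0.4]
finger_gap: -0.1
```

move_arm:
  rows:
    - [[0,0,0,0.001,0.0001,0,-1],[0,0,0,0.002,0.0001,0,-1]]

```text
time_s: 25.72
tcp_pos: [587.0, 32.7, 29.4]
tool_rot: [0.0, 0.999, 0.036, -0.001]
contact_force: [-4.1, 0.2, -0.2]
finger_gap: -0.2
```

move_arm:
  rows:
    - [[0,0,0,0.001,0.0001,0,-1]]

```text
time_s: 25.85
tcp_pos: [587.5, 32.7, 29.4]
tool_rot: [0.0, 0.999, 0.036, -0.001]
contact_force: [-5.3, 0.8, 0.0]
finger_gap: -0.4
```

move_arm:
  rows:
    - [[0,0,0,0.001,0.0001,0,-1]]

```text
time_s: 25.98
tcp_pos: [588.0, 32.8, 29.4]
tool_rot: [0.0, 0.999, 0.036, -0.001]
contact_force: [-4.6, 0.2, 0.1]
finger_gap: -0.1
```

move_arm:
  rows:
    - [[0,0,0,0.001,0.0001,0,-1]]

```text
time_s: 26.1
tcp_pos: [588.5, 32.8, 29.4]
tool_rot: [0.0, 0.999, 0.036, -0.001]
contact_force: [-5.6, -0.1, -0.5]
finger_gap: -0.2
```

move_arm:
  rows:
    - [[0,0,0,0.001,0.0001,0,-1]]

```text
time_s: 26.22
tcp_pos: [588.7, 32.8, 29.4]
tool_rot: [0.0, 0.999, 0.036, -0.001]
contact_force: [-6.4, 0.5, 1.5]
finger_gap: -0.1
```

move_arm:
  rows:
    - [[0,0,0,0.001,0.0001,0,-1]]

```text
time_s: 26.35
tcp_pos: [588.7, 32.8, 29.4]
tool_rot: [0.0, 0.999, 0.036, -0.002]
contact_force: [-8.1, -0.5, 2.2]
finger_gap: -0.0
```

```bash
python3 look.py 11
```

```text
26.4 [588.71900441  32.81270908  29.44800817] [-7.46187222  0.38795903  2.23283611]
```

View pics/sc11.png

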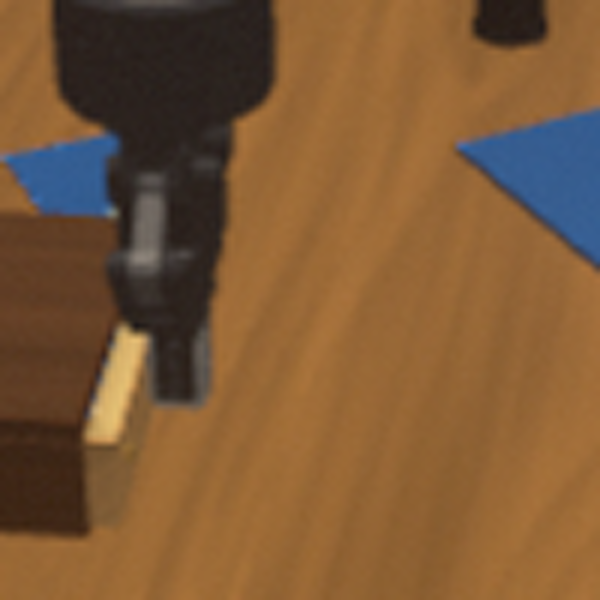

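move_arm:
  rows:
    - [[0,0,0,0.001,0.0001,0,-1],[0,0,0,0.001,0.0001,0,-1]]

```text
time_s: 26.65
tcp_pos: [588.7, 32.8, 29.4]
tool_rot: [0.0, 0.999, 0.036, -0.003]
contact_force: [-8.1, -0.4, 2.0]
finger_gap: -0.1
```

move_arm:
  rows:
    - [[0,0,0,-0.003,-0.0002,0,-1],[0,0,0,-0.01,-0.0008,0,-1],[0,0,0,-0.03,-0.002,0,-1],[0,0,0,-0.06,-0.004,0,-1],[0,0,0,-0.1,-0.007,0.02,-1],[0,0,0,-0.16,-0.007,0.08,-1],[0,0,0,-0.22,-0.007,0.16,-1],[0,0,0,-0.22,-0.05,0.22,-1],[0,0,0,-0.22,-0.15,0.25,-1],[0,0,0,-0.22,-0.25,0.25,-1],[0,0,0,-0.22,-0.3,0.25,-1],[0,0,0,-0.22,-0.3,0.25,-1]]

```text
time_s: 28.15
tcp_pos: [480.2, -119.1, 155.0]
tool_rot: [0.001, 0.999, 0.034, 0.0]
contact_force: [0.0, 0.4, -0.2]
finger_gap: -0.0
```

```bash
python3 look.py 12
python3 - <<'E'
from h import *
im=optics.get_image('top'); cv2.imwrite("pics/top12.png",im[:,:,::-1])
E
```

```text
28.2 [ 480.3710975  -117.24630425  154.97795543] [ 0.22646455 -0.00360449  0.13882456]
```

View pics/side12.png

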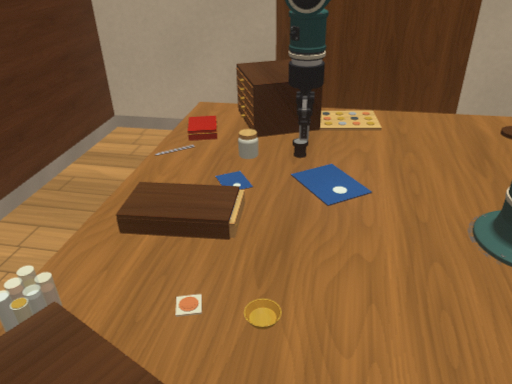

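View pics/top12.png

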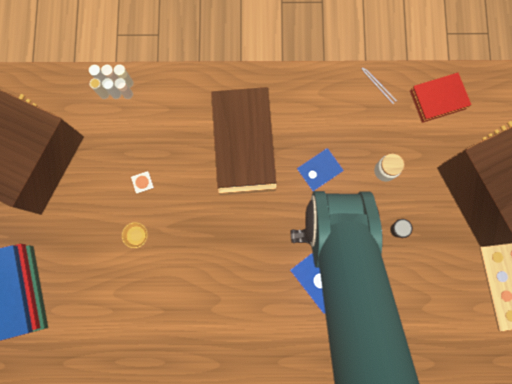

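View pics/sc12.png

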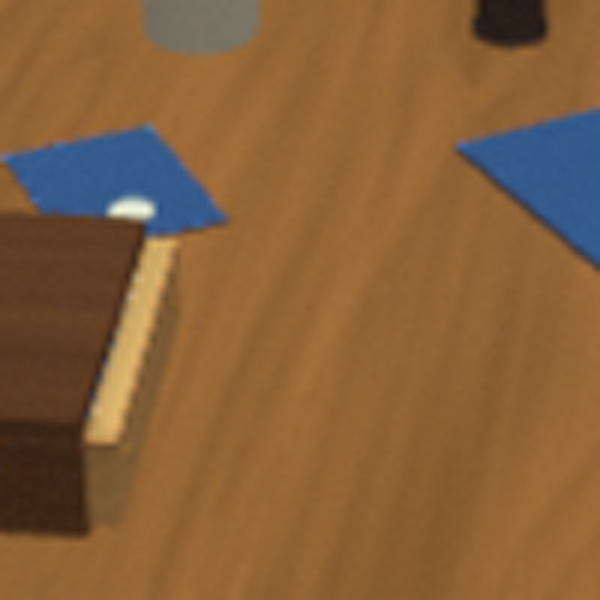

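```bash
python3 -c "
from bench import workorder; print(workorder.finish_job())"
```

```text
the job is handed in; nothing more can be done
None
```

The card was slid home against the drawer front and the drawer is shut, finished and handed in at about 28 s of the 64 s.

- **Card:** I pressed the white patch with closed fingertips at a measured 4.6–9.8 N and slid the card about 74 mm. It rode up roughly 3 mm onto the ledge. It met the drawer front with enough push to pull the drawer out about 2 mm further. A picture after lifting off showed no gap.
- **Drawer:** I pushed it shut at about 5 N, and it stopped firmly at 8 N after about 139 mm. My image fit put the opening at 137 mm plus that 2 mm pull.
- **Last checks:** Two pictures on the way in showed the card snug against the panel, the later one with about 22 mm still to go. At the end both cameras showed the panel flush with the case, the pan, jar, loupe and medal looked unmoved, and the arm was clear with about 0 N.
- **Not seen directly:** The card is hidden once the drawer is shut, so its final position rests on those last pictures and the gentle stop.
- **Disagreement:** The image fit put the cabinet about 1.2 mm above the shelf, below its stated 2–10 mm. It also put the card's top about 1.4 mm lower than where the fingers met it. I relied on the measured contact instead.

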